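# Click the speed dial to the red stud and start

## Task

The speed box on the saw has a broad knurled dial resting in its middle notch. With light fingertip pressure on the dial, turn it by friction one click so that its white pointer snaps into the notch at the red stud - not towards the green stud, and not past the red one. Then press the blue button fully down and let it come up; do not press the button before that, and leave the loose things round the box where they are.

Things in the scene. Friction and masses are not known exactly. Their poses are not given: they have to be found in the camera images.
- speed_box: Grey control box fixed to the saw table, 136 mm (x) by 236 mm (y) by 45 mm high. Origin: centre of its underside; z up; yaw varies. On top it carries the dial (centre 35 mm towards its own -y), two studs and a blue button (75 mm towards its own +y).
- dial_axis (a point): Fixed point on the dial's turning axis, at the height of the dial's flat top when not pressed (75 mm over the table). Axes as speed_box.
- dial_spindle: Sprung upright spindle of the dial (does not turn). Origin on the axis at the dial's underside. The dial: black ribbed disc, flat rubber top (friction about 1), 104 mm across, 18 mm thick, underside 12 mm above the box. Pressed it sinks: 2 N to start, then 0.8 N per mm, stop at 10 mm. Pressed 5 to 8 mm (6 to 8 N), a fingertip 30 to 42 mm from the axis drags it round.
- dial (a joint): Dial angle, rad, positive anticlockwise from above; 0 = middle notch, where it starts. Spring detents every 0.785 rad (45 degrees): 0, +0.785, -0.785. A notch resists with up to about 0.045 N m, most at the start of the turn; past half way (0.39 rad) the next notch pulls the dial in. The red stud is at +0.785 or -0.785.
- pointer (a point): Point on the line of the dial's white pointer, 66 mm from the axis (14 mm outside the rim, over the circle of the studs), at the level of the dial top. Turns with the dial. At the middle notch it points along speed_box +x (away from the robot).
- red_stud: Small fixed red stud, 13 mm wide, 8 mm high, on top of the box, 66 mm from the dial axis and 45 degrees to one side of the middle notch (which side varies): the target. Origin: centre of its underside.
- green_stud: The same in green, 45 degrees to the other side: the wrong notch.
- start_button (a joint): Travel of the blue button, m: 0 up, 0.006 fully down. Spring: 1.5 N to start, 5 N fully down; comes up when let go.
- start_button_top (a point): Centre of the blue button's top (28 mm in diameter, 67 mm over the table, 10 mm above its black collar, which is 44 mm wide); pressed straight down.
- star_knob: Spare yellow star knob, 48x46x26 mm, loose on the table; leave alone. Origin: centre of its underside.
- grease_tin: Green and cream grease tin, 70 mm wide, 40 mm high, loose; leave alone. Origin: centre of its underside.
- marker: Black and white marker pen, 16x134x16 mm along its y, loose; leave alone. Origin: centre of its underside.
- tape_measure: Yellow tape measure, 38x78x63 mm, loose; leave alone. Origin: centre of its underside.

How it is judged:
On the way, in this order (a step that is already met when the one before it is completed fails the run):
1. a fingertip rests on the dial while it is still in its middle notch (contact force between the fingers and dial_spindle above 0.5 N and value of joint dial between -0.3 and 0.3 rad).
2. the pointer sits in the notch at the red stud, fingers off the dial (horizontal distance between pointer and red_stud below 0.009 m and contact force between the fingers and dial_spindle below 0.1 N), for 0.2 s.
3. the blue button is pressed fully down (horizontal distance between pointer and red_stud below 0.009 m and value of joint start_button above 0.0045 m).
At the end, for the whole second after the job is handed in: The dial rests in the notch at the red stud (pointer point within 9 mm of the stud, seen from above), the blue button has been pressed down at least 4.5 mm after that and is up again (under 1.5 mm), and the loose things are within 15 mm of where they were (horizontal distance between pointer and red_stud below 0.009 m and velocity of joint dial between -0.05 and 0.05 rad/s and value of joint start_button below 0.0015 m and distance of each of star_knob, grease_tin, marker, tape_measure from where it was at the start of the episode below 0.015 m); the robot touches nothing.
It fails at once if the dial is turned to the green stud (pointer point within 18 mm of it) (horizontal distance between pointer and green_stud below 0.018 m).
It fails at once if the dial is turned past the red stud (more than 1.1 rad from the middle) (value of joint dial above 1.1 rad or value of joint dial below -1.1 rad).
It fails at once if the button is pressed (over 3 mm) while the dial is not at the red stud (value of joint start_button above 0.003 m and not (horizontal distance between pointer and red_stud below 0.009 m)).
It fails at once if the dial is pressed hard (over 30 N) (contact force between the fingers and dial_spindle above 30 N).
It fails at once if a loose thing beside the box is shoved or lifted (moved over 15 mm) (distance of any of star_knob, grease_tin, marker, tape_measure from where it was at the start of the episode above 0.015 m).
It also fails if it takes over 48 s, if anything falls off the work surface, if the arm or the gripper's body presses on something with over 40 N, if the wrist force passes 120 N, or if a joint passes its speed limit or range.

## Robot

A 6-joint arm with a two-finger parallel gripper is mounted at the origin on the work surface; the furniture and walls round the work are solid. World frame = base frame: x ahead of the robot, y to its left, z up, the work surface at z = 0. Lengths are in m, angles in rad, forces in N, time in s.
With the tool pointing down it reaches from about 0.25 to 0.725 m from the base axis. Payload 4 kg.
Tool frame: the origin (TCP) lies at the very end of the fingers, on their centre line; the grasp point (between the pads) lies 19 mm behind it; z points along the fingers, y is the line along which they close (so a half turn about z gives the same grasp; the last joint's range is limited). The gripper opens to 85 mm and grips with 20 to 120 N. Pads are 22 mm wide; open, the fingers measure 114 mm over their backs; the gripper's body (76 mm by 85 mm) begins 54 mm behind the grasp point. The pads swing forward as they close: fully open they stand 13 mm farther back than shut.
Start: joints at [1.322, 0.241, 0.005, 1.335, 0, 1.571], TCP at [0.123, 0.485, 0.231] pointing down, gripper open.
Joint ranges: [-2.72, 2.72], [-1.05, 1.87], [-1.09, 1.28], [-1.99, 2.15], [-1.42, 1.44], [-3.14, 3.14]. Speed limits (rad/s): [2.79, 2.79, 3.14, 3.14, 3.14, 3.14].

## Interface

Orientations are given as a unit quaternion [x, y, z, w].
In Python, from workcell import bot, vision, workorder, boxes_of gives the robot as it stands.
- The arm moves only by the tool send_rows, never from a script. Its argument "motion" is text: rows parted by semicolons, each of 5 numbers parted by spaces: the closure, from -1 (fully open) to 1 (shut), so that 0 is half open, then the shift along the tool's x, y, z in cm, then the turn about the tool's z in rad. In form: claw x y z twist; .... A call has 1 to 5 rows; each row is the pose to reach, as a shift and turn from the pose commanded when the call began, along the tool's axes at that moment; what a row does not reach only later rows make up. A row lasts 1/10 s, in which the tool goes at most 50 mm and 8.59 degrees, less where a joint would pass 70% of its speed; a pose out of reach is approached as far as the arm can. A call with a gripper value outside its range is refused whole. The fingers move at their own pace and stop on an object; the grip force is fixed at half the most. Time passes only in rows, so rows that repeat a pose let the fingers close. It gives the time, the measured TCP pose, the force, the opening and the grip force at its end, in the units of the state.
- bot.get_obs(): the state, without advancing time (a new reading comes with each control period).
- vision.camera(name): name is "scene" or "top" or "wrist"; returns the picture (400x640x3 uint8, red, green, blue); there is no depth.
- vision.camera_model(name): a dict with "fov_y" (degrees; the focal length in pixels is half the picture's height over the tangent of half this angle, whatever the lens; pixels are square), "cx", "cy" (the principal point, pixels), "world_from_camera" (4x4, takes a point from camera to world coordinates); the wrist camera has in their place "hand_eye" (4x4, takes a point from camera to tool coordinates, whose origin is the TCP and whose axes are the flange's). Camera axes: x right, y down, z forward; pixel columns grow to the right and rows downward; lengths in m; the calibration is good to about 2 mm. A picture is of the moment at which its call begins: read the wrist's pose just before it. camera_model takes no time and is no camera call.
- workorder.job_done(): hands the job in; it is judged then, once.
Trained networks look in the newest picture that a camera, given by its name, has taken for a name from the list of things; names that differ only in an ending like _2 or _b are one class to them, and where a whole thing is asked for, a point or a joint stands for the part that bears it (a point fixed in the world has none). Each returns a list of dicts, best first, with "conf" (0 to 1); they miss things now and then, are a little off and sometimes report something else, mostly with a low value. They report only what shows in the picture. A call takes as long as a camera call.
- boxes_of(camera, target): "rect" ([centre column, centre row, width, height] in pixels, round what is visible of it).
The state is a dict: "clock": time; "joint_pos": joint angles; "joint_vel": joint speeds; "tau": joint torques, N m; "eef_pos": TCP position; "tool_rot": TCP orientation; "ft_force": force on the tool from outside, world axes, zero at the start; "ft_torque": the same for the moment, N m; "grip_width": finger opening in m; "grasp_force": force on a finger pad.
Only numpy, scipy, OpenCV 4.12 (cv2) and the standard library are available. Lean on these libraries where they do the work, as an engineer would, in place of code of your own. Each camera call takes 0.05 s, during which the arm holds its last target. There are 200 camera calls.

## Working session

There is one attempt and no reset: what is moved stays moved. The work goes in short steps, Python scripts to look and compute and a tool call to move; the robot and the scene stay as the last step left them, time stands still between calls to the robot, and variables do not carry over. Pictures are saved under pics/ and viewed, at most 10 in all, crops included, and the job is handed in when it is done.

Besides the shell and the picture viewer there is one more tool, called after "Request:" as name(argument=value, ...), one argument or row to a line, values as JSON. send_rows: Moves the arm, as the interface text tells. Its arguments: {"type":"object","properties":{"motion":{"type":"string"}},"required":["motion"]}

```bash
mkdir -p pics; cat > h.py <<'E'
from workcell import bot, vision, workorder, boxes_of
import numpy as np, cv2
from scipy.spatial.transform import Rotation as R
def model(n):
    m=vision.camera_model(n); f=200/np.tan(np.radians(m["fov_y"])/2)
    if n=="wrist":
        o=bot.get_obs(); T=np.eye(4); T[:3,:3]=R.from_quat(o["tool_rot"]).as_matrix(); T[:3,3]=o["eef_pos"]
        T=T@np.array(m["hand_eye"])
    else: T=np.array(m["world_from_camera"])
    return f,m["cx"],m["cy"],T
def ray(M,u,v,z):
    f,cx,cy,T=M; d=T[:3,:3]@np.array([(u-cx)/f,(v-cy)/f,1]); o=T[:3,3]
    return o+d*(z-o[2])/d[2]
def proj(M,p):
    f,cx,cy,T=M; q=T[:3,:3].T@(np.array(p)-T[:3,3]); return q[0]/q[2]*f+cx,q[1]/q[2]*f+cy
E
python3 - <<'E'
from h import *
o=bot.get_obs(); print({k:np.round(v,4) for k,v in o.items()})
Z=dict(speed_box=.045,dial_spindle=.075,pointer=.075,red_stud=.053,green_stud=.053,start_button_top=.067,star_knob=.02,grease_tin=.04,marker=.016,tape_measure=.063)
for c in ("top","scene"):
    im=vision.camera(c); cv2.imwrite(f"pics/{c}0.png",im[:,:,::-1]); M=model(c); print(c,M[3][:3,3])
    for n,z in Z.items():
        for b in boxes_of(c,n)[:2]: print(n,round(b["conf"],2),np.round(b["rect"]),ray(M,*b["rect"][:2],z).round(3))
E
```

```text
{'clock': np.float64(0.0), 'joint_pos': array([1.322 , 0.2414, 0.0037, 1.3352, 0.    , 1.5708]), 'joint_vel': array([ 0.0009, -0.0003, -0.0003,  0.0005, -0.0005, -0.0011]), 'tau': array([-1.30000e-03, -3.72314e+01,  2.52410e+01,  1.68000e-02,
        0.00000e+00,  0.00000e+00]), 'eef_pos': array([0.123 , 0.484 , 0.2304]), 'tool_rot': array([ 1.241e-01,  9.923e-01, -1.100e-03, -1.000e-04]), 'ft_force': array([ 0.2696, -0.3897, -0.5663]), 'ft_torque': array([0.0129, 0.0147, 0.0207]), 'grasp_force': np.float64(0.0), 'grip_width': np.float64(0.0851)}
top [ 4.65594079e-01 -3.40484690e-04  1.00008184e+00]
speed_box 0.84 [299. 218. 115.  75.] [0.53  0.029 0.045]
dial_spindle 0.67 [313. 215.  52.  50.] [ 0.533 -0.002  0.075]
pointer 0.66 [313. 213.  48.  48.] [ 0.538 -0.002  0.075]
green_stud 0.53 [297. 218. 111.  80.] [0.529 0.032 0.053]
start_button_top 0.63 [262. 222.  13.  13.] [0.52  0.107 0.067]
star_knob 0.59 [276. 274.  24.  20.] [0.408 0.081 0.02 ]
star_knob 0.58 [213. 243.  38.  20.] [0.476 0.22  0.02 ]
grease_tin 0.56 [379. 204.  29.  29.] [ 0.559 -0.146  0.04 ]
marker 0.58 [331. 260.  58.   8.] [ 0.438 -0.04   0.016]
tape_measure 0.69 [214. 243.  39.  21.] [0.476 0.208 0.063]
scene [0.20760495 0.39486166 0.7453253 ]
speed_box 0.71 [305. 234. 113. 112.] [0.52  0.057 0.045]
dial_spindle 0.91 [321. 207.  49.  48.] [ 0.527 -0.002  0.075]
pointer 0.59 [317. 209.  47.  44.] [0.529 0.009 0.075]
red_stud 0.57 [318. 208.  48.  37.] [ 0.54  -0.007  0.053]
red_stud 0.23 [286. 245.  13.  13.] [0.529 0.106 0.053]
green_stud 0.29 [317. 209.  44.  40.] [ 0.541 -0.006  0.053]
start_button_top 0.63 [287. 244.  11.  16.] [0.522 0.109 0.067]
star_knob 0.56 [342. 279.  27.  24.] [0.403 0.077 0.02 ]
grease_tin 0.91 [351. 179.  34.  31.] [ 0.543 -0.134  0.04 ]
marker 0.56 [362. 241.  40.  40.] [ 0.427 -0.024  0.016]
tape_measure 0.81 [268. 305.  39.  46.] [0.461 0.225 0.063]
```

View pics/top0.png

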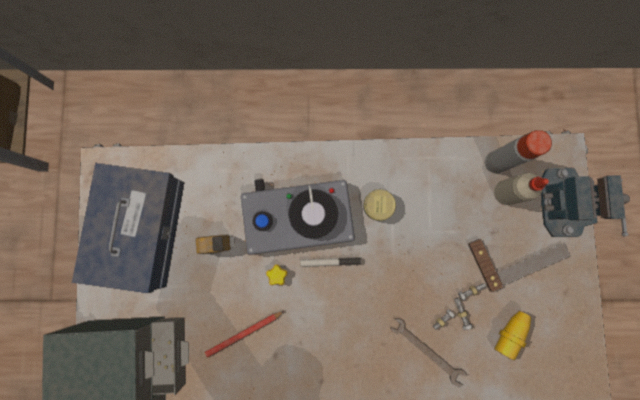

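The top view shows the dial at about (313,214), the red stud at (332,190) on the -y side, the green stud at (291,196) and the button at (262,221). So the turn is clockwise, to -0.785. Next I'll shut the gripper and move over the box for a close look.

Request:
send_rows(
  motion="1 -4 -3 0 0; 1 -8 -6 0 0; 1 -12 -9 0 0; 1 -16 -11.5 0 0; 1 -20 -14.5 0 0",
)

```text
clock: 1.6
eef_pos: [0.2823, 0.2937, 0.2316]
tool_rot: [0.124, 0.992, 0.001, 0.0]
ft_force: [1.3, 0.2, -0.1]
grip_width: 0.0122
grasp_force: 0.0
```

Request:
send_rows(
  motion="1 -4 -3 0 0; 1 -8 -6 0 0; 1 -12 -9 0 0; 1 -16 -11.5 0 0; 1 -20 -14.5 0 0",
)

```text
clock: 2.1
eef_pos: [0.4407, 0.1035, 0.2317]
tool_rot: [0.124, 0.992, 0.0, 0.001]
ft_force: [1.1, 1.1, -0.0]
grip_width: -0.0
grasp_force: 0.0
```

```bash
python3 - <<'E'
from h import *
print(np.round(vision.camera_model("wrist")["hand_eye"],3), vision.camera_model("wrist")["fov_y"])
M=model("wrist"); im=vision.camera("wrist"); cv2.imwrite("pics/w0.png",im[:,:,::-1]); o=bot.get_obs(); print(o["eef_pos"],o["tool_rot"],o["grip_width"],o["ft_force"])
print(proj(M,[.535,-.002,.075]),proj(M,[.52,.107,.067]))
E
```

```text
[[-0.001 -0.952 -0.307  0.079]
 [ 1.    -0.001  0.     0.001]
 [-0.    -0.307  0.952 -0.143]
 [ 0.     0.     0.     1.   ]] 68.73215705913678
[0.44516824 0.09766517 0.23144004] [ 0.12793383  0.99177682 -0.00193303  0.00281584] 0.0002853694061164723 [ 5.6281486  -2.45454782  0.23004527]
(np.float64(253.75550823634228), np.float64(274.2749305692791)) (np.float64(340.2855754091603), np.float64(239.45271802679537))
```

View pics/w0.png

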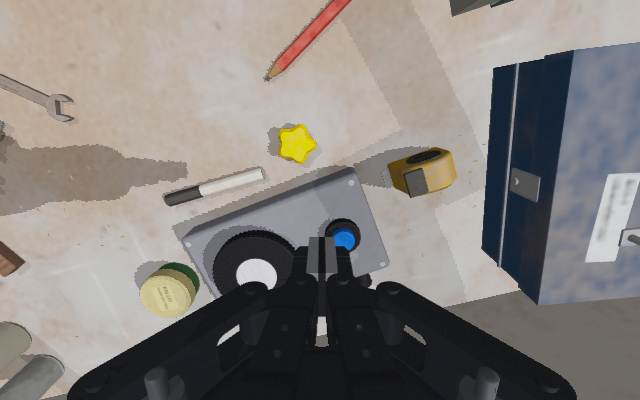

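The closed fingers hide part of the dial, with the white disc at (258,272) and the button at (344,239). I'll move farther out so the dial and studs lie clear of the fingers.

Request:
send_rows(
  motion="1 -5 -1.3 0 0; 1 -9.5 -2.6 0 0; 1 -14 -4 0 0; 1 -14 -4 0 0; 1 -14 -4 0 0",
)

```text
clock: 2.65
eef_pos: [0.5653, 0.0313, 0.2301]
tool_rot: [0.125, 0.992, -0.0, -0.001]
ft_force: [-0.4, -0.3, 0.4]
grip_width: 0.0002
grasp_force: 0.0
```

Request:
send_rows(
  motion="1 0 0 0 0; 1 0 0 0 0",
)

```text
clock: 2.85
eef_pos: [0.5643, 0.0327, 0.2319]
tool_rot: [0.123, 0.992, 0.0, 0.0]
ft_force: [-0.2, -0.7, -0.4]
grip_width: -0.0002
grasp_force: 0.0
```

```bash
python3 - <<'E'
from h import *
M=model("wrist"); im=vision.camera("wrist"); cv2.imwrite("pics/w1.png",im[:,:,::-1]); o=bot.get_obs(); print(o["eef_pos"],o["tool_rot"],o["ft_force"])
hsv=cv2.cvtColor(im,cv2.COLOR_RGB2HSV)
for n,lo,hi,z in (("blue",(100,150,60),(125,255,255),.067),("red",(0,140,80),(6,255,255),.05),("red2",(172,140,80),(180,255,255),.05),("green",(45,100,30),(85,255,255),.05),("white",(0,0,200),(180,30,255),.075)):
    m=cv2.inRange(hsv,lo,hi); k,_,s,c=cv2.connectedComponentsWithStats(m)
    for i in range(1,k):
        if s[i,4]>25 : print(n,s[i],c[i].round(1),ray(M,*c[i],z).round(4))
for n in ("dial_spindle","red_stud","green_stud","start_button_top"):
    for b in boxes_of("wrist",n)[:2]: print(n,round(b["conf"],2),np.round(b["rect"],1),ray(M,*b["rect"][:2],.07).round(4))
E
```

```text
[0.56440958 0.03272367 0.23203705] [1.23349855e-01 9.92363189e-01 1.03692372e-04 3.22829994e-04] [0.10514798 0.04066538 0.49203422]
blue [369 107  28  28 610] [382.7 120.2] [0.5228 0.1088 0.067 ]
red [263 204  10   8  62] [266.9 207.5] [ 0.59   -0.0395  0.05  ]
green [199 175  15  22  56] [206.6 183.6] [ 0.5448 -0.0981  0.05  ]
green [335 174  11  10  84] [340.3 178.6] [0.5769 0.0528 0.05  ]
white [218  51  72  30 558] [253.5  65.7] [ 0.4427 -0.0017  0.075 ]
white [ 262  139   45   67 1683] [284.8 162.7] [0.5391 0.0006 0.075 ]
dial_spindle 0.62 [286.2 160.   97.8  96.6] [0.5376 0.002  0.07  ]
green_stud 0.64 [314.6 135.8 233.3 186.5] [0.5206 0.0374 0.07  ]
start_button_top 0.57 [381.4 121.3  27.7  28. ] [0.5232 0.1068 0.07  ]
```

View pics/w1.png

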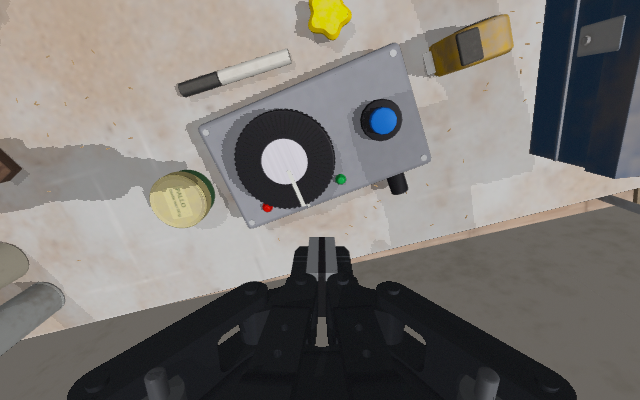

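The fix agrees with the given sizes: the studs are 93.2 mm apart (93.3 expected) and the button is where the axis predicts it. The axis is (0.537, 0.000) and the yaw 8°. I'll go to the near side of the dial at a 35 mm radius, with tool x radial.

Request:
send_rows(
  motion="1 2.6 -1.9 3.5 0; 1 5.3 -3.8 7 0; 1 5.3 -3.8 10.5 0; 1 5.3 -3.8 13 0; 1 5.3 -3.8 13 0",
)

```text
clock: 3.6
eef_pos: [0.501, 0.008, 0.0983]
tool_rot: [0.124, 0.992, -0.0, -0.004]
ft_force: [-0.6, 0.7, -0.4]
grip_width: -0.0003
grasp_force: 0.0
```

Request:
send_rows(
  motion="1 0 0 0 0; 1 0 0 0 0",
)

```text
clock: 3.8
eef_pos: [0.5062, 0.0082, 0.1032]
tool_rot: [0.124, 0.992, 0.0, 0.002]
ft_force: [0.2, 0.4, 0.1]
grip_width: -0.0001
grasp_force: 0.0
```

```bash
python3 - <<'E'
from h import *
for i in range(3):
    im=vision.camera("wrist"); o=bot.get_obs(); print(o["eef_pos"].round(4),np.round(o["tool_rot"],3),o["ft_force"].round(2),o["joint_pos"].round(2))
    im=vision.camera("scene")
cv2.imwrite("pics/s1.png",cv2.resize(im[150:300,220:440],None,fx=3.5,fy=3.5)[:,:,::-1])
E
```

```text
[0.5062 0.0082 0.1032] [0.124 0.992 0.    0.002] [-0.41  0.74  0.38] [ 0.02  0.34 -0.2   1.02  0.    0.26]
[0.5059 0.0081 0.1028] [0.124 0.992 0.    0.002] [-0.17 -0.07  0.2 ] [ 0.02  0.34 -0.2   1.02  0.    0.26]
[0.5053 0.0081 0.1023] [0.124 0.992 0.    0.001] [-0.05  0.74  0.13] [ 0.02  0.34 -0.21  1.02 -0.    0.26]
```

View pics/s1.png

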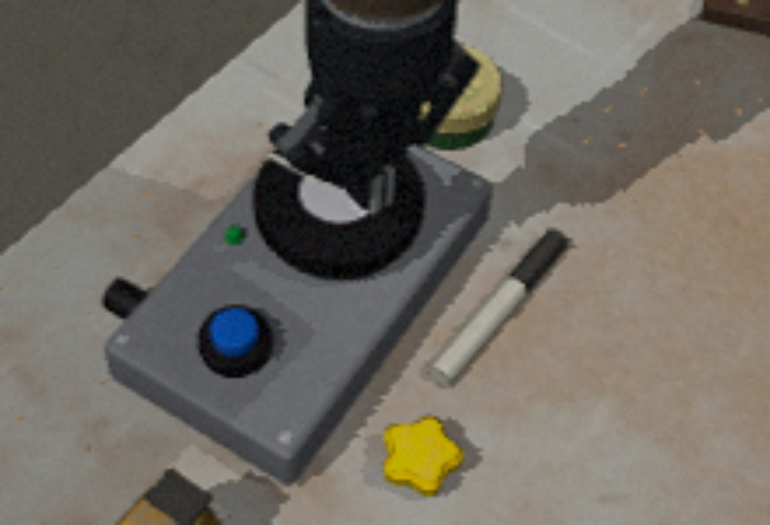

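The fingertips stand over the near side of the dial, with the pointer still in the middle. I'll press gently.

Request:
send_rows(
  motion="1 0.2 0 1 0; 1 0.2 0 2 0; 1 0.2 0 2.5 0; 1 0.2 0 2.8 0; 1 0.2 0 3 0",
)

```text
clock: 4.6
eef_pos: [0.5013, 0.0086, 0.0709]
tool_rot: [0.124, 0.992, -0.0, -0.001]
ft_force: [-3.8, 0.5, 6.9]
grip_width: 0.0003
grasp_force: 3.3
```

Request:
send_rows(
  motion="1 0 0 0 0; 1 0 0 0 0; 1 0 0 0 0; 1 0 0 0 0",
)

```text
clock: 5.0
eef_pos: [0.5024, 0.0085, 0.0713]
tool_rot: [0.124, 0.992, -0.0, -0.0]
ft_force: [-3.5, -0.1, 3.6]
grip_width: -0.0001
grasp_force: 1.7
```

Request:
send_rows(
  motion="1 0 0 0.15 0; 1 0 0 0.3 0; 1 0 0 0.3 0; 1 0 0 0.3 0; 1 0 0 0.3 0",
)

```text
clock: 5.5
eef_pos: [0.5024, 0.0086, 0.0687]
tool_rot: [0.124, 0.992, 0.0, -0.0]
ft_force: [-4.5, 0.4, 6.5]
grip_width: 0.0001
grasp_force: 3.1
```

Request:
send_rows(
  motion="1 -0.01 0.28 0 0.08; 1 -0.05 0.56 0 0.16; 1 -0.1 0.83 0 0.24; 1 -0.18 1.1 0 0.32; 1 -0.28 1.36 0 0.4",
)

```text
clock: 6.0
eef_pos: [0.5087, 0.0211, 0.0688]
tool_rot: [0.32, 0.947, 0.0, 0.0]
ft_force: [-3.3, 0.1, 6.4]
grip_width: -0.0
grasp_force: 3.2
```

```bash
python3 - <<'E'
from h import *
im=vision.camera("top"); im2=vision.camera("wrist");o=bot.get_obs(); print(o["eef_pos"].round(4),np.round(o["tool_rot"],3),o["ft_force"].round(2))
a=cv2.resize(im[170:260,230:370],(560,360),interpolation=2)
cv2.imwrite("pics/t2.png",np.hstack([a[:,140:420],cv2.resize(im2,(512,360))])[:,:,::-1])
E
```

```text
[0.5094 0.0216 0.0689] [0.319 0.948 0.001 0.001] [-2.88  1.84  4.43]
```

View pics/t2.png

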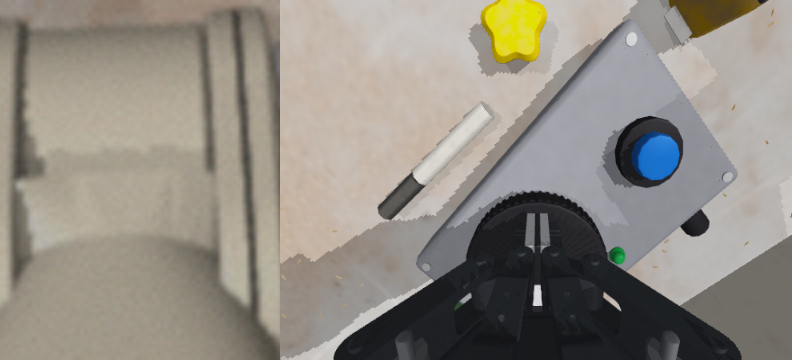

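The pointer is hidden here, but the grip on the dial looks steady at 6 N with no jumps. I'll continue the same arc.

Request:
send_rows(
  motion="1 -0.01 0.28 0 0.08; 1 -0.05 0.56 0 0.16; 1 -0.1 0.83 0 0.24; 1 -0.17 1.08 0 0.31; 1 -0.25 1.3 0 0.38",
)

```text
clock: 6.6
eef_pos: [0.5198, 0.0305, 0.0693]
tool_rot: [0.493, 0.87, 0.001, 0.001]
ft_force: [-3.3, 1.3, 7.8]
grip_width: -0.0005
grasp_force: 3.7
```

Request:
send_rows(
  motion="1 0 0 0 0; 1 0 0 0 0",
)

```text
clock: 6.8
eef_pos: [0.5197, 0.0305, 0.0693]
tool_rot: [0.492, 0.871, 0.001, 0.001]
ft_force: [-2.6, 1.9, 6.6]
grip_width: -0.0003
grasp_force: 3.3
```

```bash
python3 - <<'E'
from h import *
im2=vision.camera("wrist"); im=vision.camera("scene"); o=bot.get_obs(); print(o["eef_pos"].round(4),np.round(o["tool_rot"],3),o["ft_force"].round(2))
a=cv2.resize(im[150:290,260:400],(400,400),interpolation=2)
cv2.imwrite("pics/t3.png",np.hstack([a,cv2.resize(im2[100:350,195:445],(400,400))])[:,:,::-1])
E
```

```text
[0.5197 0.0305 0.0693] [0.492 0.871 0.001 0.001] [-1.81  1.86  7.04]
```

View pics/t3.png

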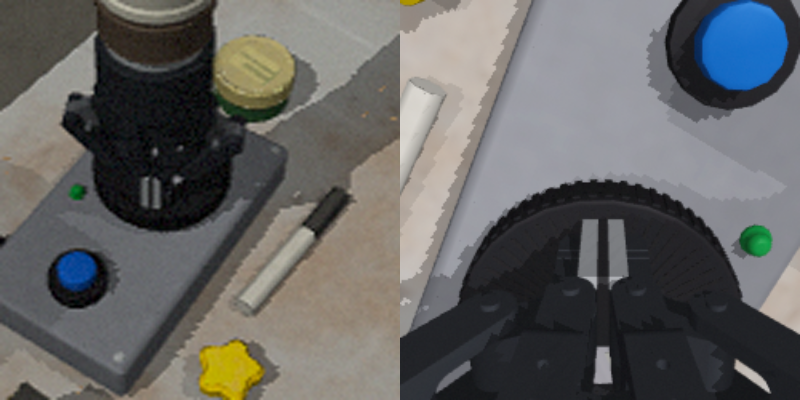

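Now I'll lift straight up, then move over the button.

Request:
send_rows(
  motion="1 0 0 -1.5 0; 1 0 0 -4 0; 1 0 0 -8 0; 1 3.5 2 -8 0; 1 6.6 4.3 -8 0",
)

```text
clock: 7.4
eef_pos: [0.5236, 0.109, 0.1503]
tool_rot: [0.493, 0.87, 0.002, 0.002]
ft_force: [1.3, -0.0, -0.1]
grip_width: 0.0002
grasp_force: 0.0
```

Request:
send_rows(
  motion="1 0 0 0 0; 1 0 0 0 0; 1 0 0 0 0",
)

```text
clock: 7.7
eef_pos: [0.5215, 0.108, 0.148]
tool_rot: [0.492, 0.87, -0.0, 0.0]
ft_force: [-0.5, 0.0, 0.2]
grip_width: 0.0001
grasp_force: 0.0
```

```bash
python3 - <<'E'
from h import *
im2=vision.camera("top"); im=vision.camera("scene"); o=bot.get_obs(); print(o["eef_pos"].round(4),np.round(o["tool_rot"],3),o["ft_force"].round(2))
a=cv2.resize(im[150:290,260:400],(400,400),interpolation=2)
cv2.imwrite("pics/t4.png",np.hstack([a,cv2.resize(im2[160:260,250:350],(400,400),interpolation=2)])[:,:,::-1])
E
```

```text
[0.5214 0.1076 0.148 ] [ 0.493  0.87  -0.     0.   ] [-0.83 -0.8   0.09]
```

View pics/t4.png

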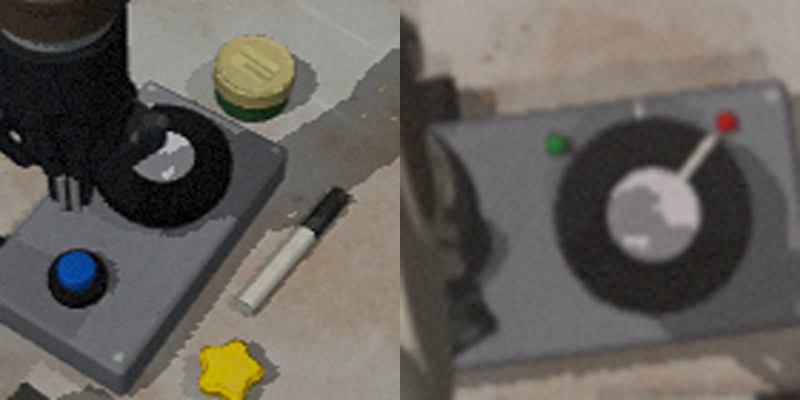

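In the top view crop the white pointer points straight at the red stud (725,122). Now the button.

Request:
send_rows(
  motion="1 0 0 3 0; 1 0 0 6 0; 1 0 0 7.5 0; 1 0 0 8.3 0; 1 0 0 8.7 0",
)

```text
clock: 8.3
eef_pos: [0.5203, 0.1074, 0.0609]
tool_rot: [0.493, 0.87, -0.001, -0.001]
ft_force: [-6.5, -2.4, 15.0]
grip_width: 0.0002
grasp_force: 8.0
```

Request:
send_rows(
  motion="1 0 0 0.1 0; 1 0 0 0.1 0; 1 0 0 0.1 0",
)

```text
clock: 8.6
eef_pos: [0.5217, 0.1081, 0.0615]
tool_rot: [0.492, 0.87, 0.0, 0.001]
ft_force: [-2.0, -1.5, 4.8]
grip_width: -0.0001
grasp_force: 2.3
```

The force peaked at 15 N at z=0.061, so the button was fully down. I'll release it and check.

Request:
send_rows(
  motion="1 0 0 -1.5 0; 1 0 0 -5 0; 1 0 0 -10 0; 1 4 0 -12 0; 1 8 0 -12 0",
)

```text
clock: 9.1
eef_pos: [0.4838, 0.1785, 0.1853]
tool_rot: [0.493, 0.87, 0.005, 0.004]
ft_force: [0.2, 1.0, -0.4]
grip_width: 0.0001
grasp_force: 0.0
```

Request:
send_rows(
  motion="1 0 0 0 0; 1 0 0 0 0; 1 0 0 0 0; 1 0 0 0 0",
)

```text
clock: 9.5
eef_pos: [0.4805, 0.1764, 0.1799]
tool_rot: [0.493, 0.87, -0.0, -0.0]
ft_force: [0.4, -0.2, 0.8]
grip_width: 0.0001
grasp_force: 0.0
```

```bash
python3 - <<'E'
from h import *
im2=vision.camera("top"); im=vision.camera("scene"); o=bot.get_obs(); print(o["eef_pos"].round(4),o["ft_force"].round(2))
a=cv2.resize(im[150:330,230:410],(400,400),interpolation=2)
cv2.imwrite("pics/t5.png",np.hstack([a,cv2.resize(im2[160:260,250:350],(400,400),interpolation=2)])[:,:,::-1])
E
```

```text
[0.4804 0.1763 0.1799] [ 0.41  0.36 -0.09]
```

View pics/t5.png

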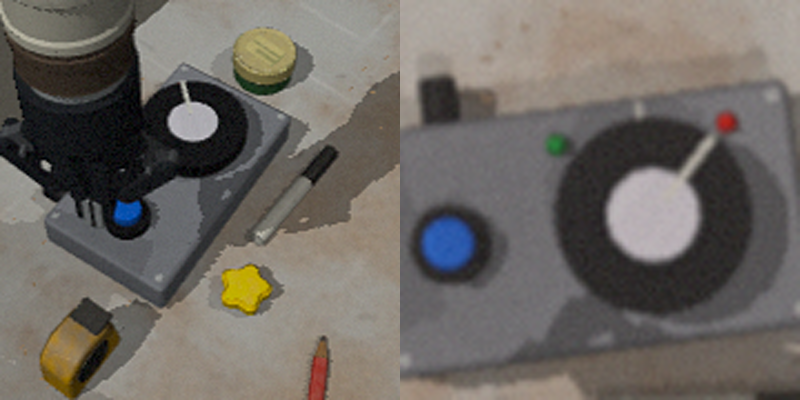

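The pointer is at the red stud (725,122), the button is up and the loose things are in place.

```bash
python3 -c "
from h import *
print(workorder.job_done())"
```

```text
the job is handed in; nothing more can be done
None
```

The job is handed in: the dial was turned one click so its pointer sits at the red stud, then the blue button was pressed fully down and came up, with the loose things left where they were; no verdict came back at hand-in.

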